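# Put the lids back on the ingredient pots

## Robot

A 6-joint arm with a two-finger parallel gripper is mounted at the origin on the work surface. World frame = base frame: x ahead of the robot, y to its left, z up, the work surface at z = 0. Lengths are in m, angles in rad, forces in N, time in s.
With the tool pointing down it reaches from about 0.25 to 0.775 m from the base axis. Payload 4 kg.
Tool frame: the origin (TCP) lies between the finger pads; the fingertips stand 22 mm ahead of it and the grasp point (between the pads) lies 3 mm ahead of it; z points along the fingers, y is the line along which they close (so a half turn about z gives the same grasp; the last joint's range is limited). The gripper opens to 85 mm and grips with 20 to 120 N. Pads are 22 mm wide; open, the fingers measure 114 mm over their backs; the gripper's body (76 mm by 85 mm) begins 54 mm behind the grasp point. The pads swing forward as they close: fully open they stand 13 mm farther back than shut.
Start: joints at [1.027, 0.087, 1.371, -0, 1.684, -0.103], TCP at [0.235, 0.497, 0.253] pointing down, gripper open.
Joint ranges: [-3.1, 3.1], [-0.76, 2.03], [0.27, 2.55], [-1.08, 4.22], [0.17, 2.65], [-2.57, 2.57]. Speed limits (rad/s): [2.79, 2.79, 3.14, 3.14, 3.14, 3.14].

## Interface

Orientations are given as a unit quaternion [w, x, y, z].
In Python, from workcell import manip gives the robot as it stands.
- The arm moves only by the tool send_rows, never from a script. Its argument "plan" is a list of rows, each an object of numbers: "tx", "ty", "tz": the shift along the tool's x, y, z in cm; "roll": the turn about the tool's z in degrees; "fingers": the opening, from -1 (shut) to 1 (fully open), so that 0 is half open. A call has 1 to 5 rows; each row shifts and turns the commanded pose from where the row before left it, along the tool's axes as they then stand; what a row does not reach is not made up. A row lasts 1/10 s, in which the tool goes at most 50 mm and 8.59 degrees, less where a joint would pass 70% of its speed; a pose out of reach is approached as far as the arm can. A call is refused whole if a number of a shift passes 5 or a number of a turn 8.59, either way. A call with a gripper value outside its range is refused whole. The fingers move at their own pace and stop on an object; "grip_force" is the grip in N (left out, the last holds). Time passes only in rows, so rows that do not move let the fingers close. It gives the time, the measured TCP pose, the force, the opening and the grip force at its end, in the units of the state.
- manip.observe(): the state, without advancing time (a new reading comes with each control period).
- manip.read_camera(name): name is "side" or "top"; returns the picture (420x560x3 uint8, blue, green, red); there is no depth.
- manip.camera_info(name): a dict with "fov_y" (degrees; the focal length in pixels is half the picture's height over the tangent of half this angle, whatever the lens; pixels are square), "cx", "cy" (the principal point, pixels), "eye" and "rotation" of the camera in the world. Camera axes: x right, y up, looking along -z (the intrinsics and any distortion apply to the point x, -y, -z); pixel columns grow to the right and rows downward; lengths in m; the calibration is good to about 2 mm. A picture is of the moment at which its call begins. camera_info takes no time and is no camera call.
- manip.job_done(): hands the job in; it is judged then, once.
The state is a dict: "time": time; "joints": joint angles; "joint_velocities": joint speeds; "joint_efforts": joint torques, N m; "position": TCP position; "ee_rot": TCP orientation; "ft_force": force on the tool from outside, world axes, zero at the start; "torque": the same for the moment, N m; "gripper_width": finger opening in m; "grasp_force": force on a finger pad.
Only numpy, scipy, OpenCV 4.12 (cv2) and the standard library are available. Lean on these libraries where they do the work, as an engineer would, in place of code of your own. Each camera call takes 0.05 s, during which the arm holds its last target. There are 200 camera calls.

## Task

The four empty ingredient pots on the bakery bench are clean and ready for the shelf: put each lid on its own pot, the one it fits by shape and size, so that every lid sits fully home and level on the rim. Leave the pots standing where they are, and do not disturb the bowl or the dough scraper.

Things in the scene. Friction and masses are not known exactly. Their poses are not given: they have to be found in the camera images.
- lid_wide_grip (a point): Lid of the wide pot, loose, right way up, white enamel, dark edge: plate round, 118 mm in diameter, 5 mm thick, under it a plug 90 mm in diameter, 9 mm deep, on it an upright black round knob 27 mm in diameter. The point: middle of the knob, over the lid's centre, 24 mm above the plate's top, 29 mm above its underside, 38 mm above the plug's foot, 12 mm below the handle's top. z up.
- lid_narrow_grip (a point): Lid of the narrow pot, loose, right way up, white enamel, dark edge: plate round, 84 mm in diameter, 5 mm thick, under it a plug 56 mm in diameter, 9 mm deep, on it an upright black round knob 27 mm in diameter. The point: middle of the knob, over the lid's centre, 24 mm above the plate's top, 29 mm above its underside, 38 mm above the plug's foot, 12 mm below the handle's top. z up.
- lid_square_grip (a point): Lid of the square pot, loose, right way up, white enamel, dark edge: plate square, 96 x 96 mm, 5 mm thick, under it a plug 68 x 68 mm, 9 mm deep, on it a black bar on two posts, 62 mm long (lid's x), 14 mm wide, 14 mm high. The point: middle of the bar, over the lid's centre, 24 mm above the plate's top, 29 mm above its underside, 38 mm above the plug's foot, 7 mm below the handle's top. z up.
- lid_oblong_grip (a point): Lid of the oblong pot, loose, right way up, white enamel, dark edge: plate oblong, 128 mm (its x) by 88 mm (its y), 5 mm thick, under it a plug 100 x 60 mm, 9 mm deep, on it a black bar on two posts, 62 mm long (lid's x), 14 mm wide, 14 mm high. The point: middle of the bar, over the lid's centre, 24 mm above the plate's top, 29 mm above its underside, 38 mm above the plug's foot, 7 mm below the handle's top. z up.
- pot_wide_mouth (a point): Open, empty round pot standing loose, white enamel, dark rim: 110 mm in diameter and 70 mm tall, wall 4 mm. The point: centre of its mouth, level with the rim's top; z up. The lid's plug enters with 6 mm play all round; home, its plate lies on the rim and its handle's point is 29 mm above this one. Any turn will do.
- pot_narrow_mouth (a point): Open, empty round pot standing loose, white enamel, dark rim: 76 mm in diameter and 70 mm tall, wall 4 mm. The point: centre of its mouth, level with the rim's top; z up. The lid's plug enters with 6 mm play all round; home, its plate lies on the rim and its handle's point is 29 mm above this one. Any turn will do.
- pot_square_mouth (a point): Open, empty square pot standing loose, white enamel, dark rim: 88 x 88 mm and 62 mm tall, wall 4 mm. The point: centre of its mouth, level with the rim's top; z up. The lid's plug enters with 6 mm play all round; home, its plate lies on the rim and its handle's point is 29 mm above this one. Sides parallel, any of four ways round.
- pot_oblong_mouth (a point): Open, empty oblong pot standing loose, white enamel, dark rim: 120 mm long (its x) by 80 mm wide (its y) and 55 mm tall, wall 4 mm. The point: centre of its mouth, level with the rim's top; z up. The lid's plug enters with 6 mm play all round; home, its plate lies on the rim and its handle's point is 29 mm above this one. Lid's x along the pot's x, either way round.
- bowl_center (a point): Cream bowl, 120 mm across the rim, 60 mm high, a bystander. This point is its centre, half-way up.
- scraper_center (a point): Dough scraper lying flat, steel blade with a white handle, 106 by 124 mm, 22 mm high, a bystander. This point is its middle, 11 mm up.
Things that resemble listed ones, but are neither listed nor needed, are in the scene too. What is shaped like the part that bears lid_narrow_grip but pink is not meant.

How it is judged:
By the outcome, as a careful person would: the job done as asked, in the order asked, and still so for the second after the job is handed in, with the robot touching nothing.
It also fails if it takes over 112 s, if anything falls off the work surface, if the arm or the gripper's body presses on something with over 40 N, if the wrist force passes 120 N, or if a joint passes its speed limit or range.

## Working session

There is one attempt and no reset: what is moved stays moved. The work goes in short steps, Python scripts to look and compute and a tool call to move; the robot and the scene stay as the last step left them, time stands still between calls to the robot, and variables do not carry over. Pictures are saved under pics/ and viewed, at most 14 in all, crops included, and the job is handed in when it is done.

Besides the shell and the picture viewer there is one more tool, called after ">>>" as name(argument=value, ...) on one line, values as JSON. send_rows: Moves the arm, as the interface text tells. Its arguments: {"type":"object","properties":{"plan":{"type":"array"},"grip_force":{"type":"number"}},"required":["plan"]}

```bash
mkdir -p pics; ls; python3 - <<'E'
from workcell import manip
import cv2
for n in("top","side"):
    cv2.imwrite(f"pics/{n}0.png",manip.read_camera(n)); print(n,manip.camera_info(n))
s=manip.observe();print({k:s[k] for k in("time","position","ee_rot","gripper_width","joints")})
E
```

```text
pics
top {'fov_y': 48.02007414979649, 'cx': 285.3935752331733, 'cy': 206.90216219812945, 'eye': array([ 0.36775934, -0.00899001,  1.28426889]), 'rotation': array([ 0.71184863,  0.05135889, -0.05094723, -0.69859729])}
side {'fov_y': 42.346960606211304, 'cx': 284.5612102528413, 'cy': 209.92716444422726, 'eye': array([0.1848155 , 1.27783809, 0.98324376]), 'rotation': array([-0.11110092, -0.06362268,  0.4632987 ,  0.87690539])}
{'time': 0.1, 'position': array([0.23444572, 0.4970711 , 0.25222686]), 'ee_rot': array([-3.31971501e-04,  2.18611310e-01,  9.75811485e-01, -9.64241886e-04]), 'gripper_width': 0.08559359574883148, 'joints': array([ 1.02690262e+00,  8.78916103e-02,  1.37214948e+00,  1.65637711e-05,
        1.68359107e+00, -1.03109363e-01])}
```

View pics/top0.png

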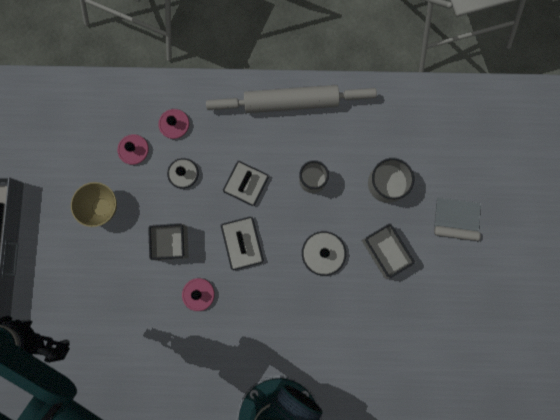

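View pics/side0.png

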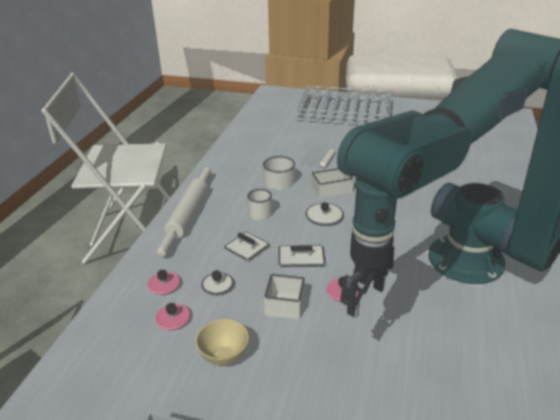

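```bash
python3 - <<'E'
import cv2
t=cv2.imread("pics/top0.png")
c=t[130:290,130:430]
c=cv2.convertScaleAbs(c,alpha=1.3,beta=20)
cv2.imwrite("pics/top0c.png",cv2.resize(c,(800,427),interpolation=cv2.INTER_CUBIC))
g=cv2.cvtColor(t,cv2.COLOR_BGR2GRAY)
for p in[(324,225,300),(392,150,215),(314,150,200),(168,210,270)]:print(p,g[p[1]:p[2],p[0]].tolist())
print(g[181,365:425].tolist(),g[254,295:355].tolist(),t[215,280],t[215,210])
E
```

```text
(324, 225, 300) [95, 96, 96, 96, 94, 83, 58, 60, 102, 120, 123, 123, 122, 122, 123, 121, 121, 122, 123, 120, 123, 119, 95, 52, 20, 10, 12, 15, 7, 14, 13, 14, 48, 101, 118, 122, 120, 120, 119, 121, 122, 122, 122, 123, 121, 121, 121, 119, 94, 56, 47, 80, 94, 97, 97, 96, 95, 94, 93, 94, 96, 94, 94, 94, 93, 94, 95, 95, 96, 95, 94, 96, 94, 95, 95]
(392, 150, 215) [98, 98, 98, 97, 98, 96, 94, 79, 54, 37, 45, 49, 51, 51, 51, 55, 66, 74, 73, 75, 71, 74, 74, 83, 105, 117, 118, 120, 121, 118, 120, 120, 120, 120, 120, 121, 120, 120, 119, 121, 121, 120, 120, 120, 120, 117, 103, 73, 43, 42, 49, 51, 54, 53, 61, 80, 94, 95, 92, 94, 94, 93, 94, 96, 93]
(314, 150, 200) [98, 99, 98, 97, 98, 97, 97, 99, 100, 97, 70, 42, 36, 45, 47, 50, 51, 57, 69, 73, 75, 76, 75, 76, 76, 75, 77, 74, 74, 73, 74, 75, 76, 75, 78, 75, 62, 46, 37, 43, 51, 50, 53, 59, 80, 93, 95, 94, 94, 94]
(168, 210, 270) [98, 96, 97, 97, 98, 95, 98, 97, 98, 96, 97, 99, 98, 86, 61, 40, 39, 49, 64, 70, 74, 75, 75, 75, 76, 75, 76, 76, 76, 74, 75, 74, 73, 74, 76, 75, 74, 75, 76, 76, 76, 74, 76, 76, 75, 72, 56, 40, 40, 49, 57, 55, 58, 65, 86, 96, 99, 97, 98, 98]
[98, 97, 94, 84, 83, 79, 74, 49, 40, 49, 72, 76, 75, 73, 73, 74, 77, 74, 75, 75, 76, 74, 83, 106, 118, 120, 120, 120, 120, 120, 120, 120, 119, 119, 119, 120, 120, 120, 118, 118, 114, 87, 83, 81, 83, 81, 70, 41, 37, 47, 57, 59, 62, 62, 60, 61, 61, 60, 66, 83] [96, 95, 96, 96, 97, 92, 76, 51, 74, 120, 124, 124, 123, 123, 123, 124, 124, 124, 123, 124, 124, 122, 123, 120, 104, 39, 11, 8, 11, 14, 11, 8, 7, 14, 38, 73, 77, 75, 74, 75, 76, 91, 118, 121, 121, 121, 122, 119, 114, 68, 38, 47, 58, 63, 81, 97, 98, 98, 96, 96] [98 95 92] [99 97 92]
```

View pics/top0c.png

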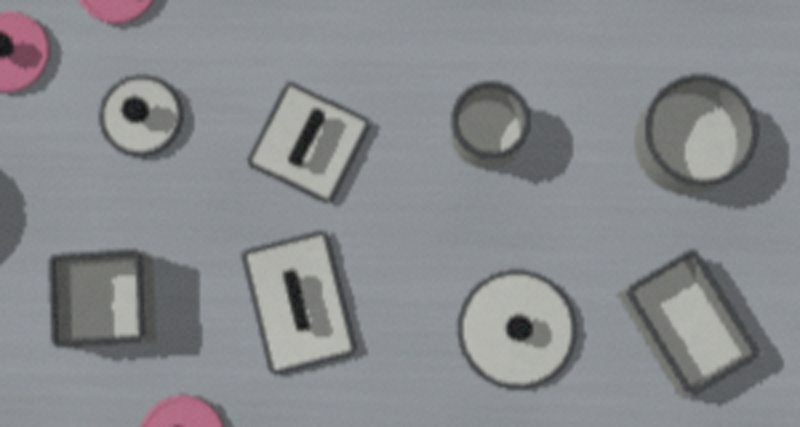

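The top crop shows four white lids and three pink ones, plus the four pots.
- **Narrow-lid candidates:** the white lid at (183,174) and the pink ones at (174,124), (133,150) and (198,295). The white one is right: it has the white enamel and dark edge described, and the pink ones are ruled out.
- **Other lids:** wide (324,254), square (246,183), oblong (242,243).
- **Pots:** narrow (314,176), wide (392,181), square (168,241), oblong (390,251).

```bash
cat > h.py <<'E'
import cv2,numpy as np
from scipy.spatial.transform import Rotation as R
from workcell import manip
def ray(px,z,name="top"):
    i=manip.camera_info(name);f=210/np.tan(np.radians(i["fov_y"]/2));px=np.atleast_2d(px).astype(float)
    d=np.c_[(px[:,0]-i["cx"])/f,-(px[:,1]-i["cy"])/f,-np.ones(len(px))]
    w,x,y,zz=i["rotation"];d=R.from_quat([x,y,zz,w]).apply(d)
    return (i["eye"]+d*((z-i["eye"][2])/d[:,2])[:,None])[:,:2]
def hull(img,c,r,f):
    S=6;x0,y0=c[0]-r,c[1]-r
    g=cv2.cvtColor(img[y0:y0+2*r,x0:x0+2*r],cv2.COLOR_BGR2GRAY)
    g=cv2.resize(g,None,fx=S,fy=S,interpolation=cv2.INTER_CUBIC)
    cs,_=cv2.findContours(f(g).astype(np.uint8),cv2.RETR_EXTERNAL,cv2.CHAIN_APPROX_NONE)
    h=cv2.convexHull(max(cs,key=cv2.contourArea))[:,0]
    return (h+.5)/S-.5+[x0,y0]
def fit(img,c,r,f,z,rnd):
    p=(ray(hull(img,c,r,f),z)*1000).astype(np.float32)
    if rnd: (x,y),s,a=cv2.fitEllipse(p)
    else:
        (x,y),s,a=cv2.minAreaRect(p)
        if s[0]<s[1]: a+=90   # a: yaw of long side
    return np.round([x,y,*s,a],1)
lid=lambda g:g>100
pot=lambda g:g<47
L={"wide":(324,254,32,1),"narrow":(183,174,24,1),"square":(246,183,31,0),"oblong":(242,243,34,0)}
P={"wide":(392,181,32,1,.07),"narrow":(314,176,22,1,.07),"square":(168,241,26,0,.062),"oblong":(390,251,33,0,.055)}
E
python3 - <<'E'
from h import *
t=cv2.imread("pics/top0.png")
for k,(x,y,r,q) in L.items():
    # white plate region only: threshold above table
    print("lid",k,fit(t,(x,y),r,lambda g:g>106,.014,q),"knob",(fit(t,(x,y),14,lambda g:g<30,.05 if q else .045,q)))
for k,(x,y,r,q,z) in P.items(): print("pot",k,fit(t,(x,y),r,pot,z,q))
E
```

```text
lid wide [ 430.3 -111.1  106.5  107.   141.4] knob [ 429.1 -110.6   21.1   23.6  172.5]
lid narrow [642.8 279.   72.   72.3 158.5] knob [640.  276.2  21.3  25.5 148.2]
lid square [617.9 104.7  85.3  85.4 155.4] knob [616.4 103.6  12.5  57.7 154.7]
lid oblong [453.1 109.7 118.   77.9  15.5] knob [452.7 108.8  56.6  11.4  14.4]
pot wide [ 624.8 -287.4  110.6  111.1  121.1]
pot narrow [630.5 -80.2  75.7  78.1 112.9]
pot square [449.2 296.   90.1  98.6  95. ]
pot oblong [ 437.7 -280.   121.8   83.5   31.3]
```

```bash
python3 - <<'E'
from h import *
t=cv2.imread("pics/top0.png")
for T in(41,43,45,50):
  for k in("square","oblong","narrow"):
    x,y,r,q,z=P[k]; print(T,k,fit(t,(x,y),r,lambda g:g<T,z,q))
x,y,r,q,z=P["square"];h=hull(t,(x,y),r,lambda g:g<45)
c=cv2.convertScaleAbs(t[205:280,130:205],alpha=2);c=cv2.resize(c,(600,600),interpolation=cv2.INTER_CUBIC)
cv2.polylines(c,[((h-[130,205]+.5)*8).astype(int)],True,(0,0,255),1);cv2.imwrite("pics/sq.png",c)
E
```

```text
41 square [449.  299.4  88.5  90.7  94.8]
41 oblong [ 395.6 -305.7   23.1   80.5  124. ]
41 narrow [629.2 -81.9  70.7  74.4  49.5]
43 square [449.  299.2  89.1  91.2  94.8]
43 oblong [ 437.7 -279.8  120.5   82.2   31.3]
43 narrow [630.8 -80.3  74.8  76.9 116.5]
45 square [448.9 298.6  89.6  92.8  94.9]
45 oblong [ 437.7 -279.9  121.2   83.    31.4]
45 narrow [630.6 -80.3  75.3  77.5 115.5]
50 square [449.  295.5  91.2  99.6  95. ]
50 oblong [ 437.5 -280.2  122.9   84.4   31.3]
50 narrow [630.1 -80.5  76.1  80.3 117.5]
```

View pics/sq.png

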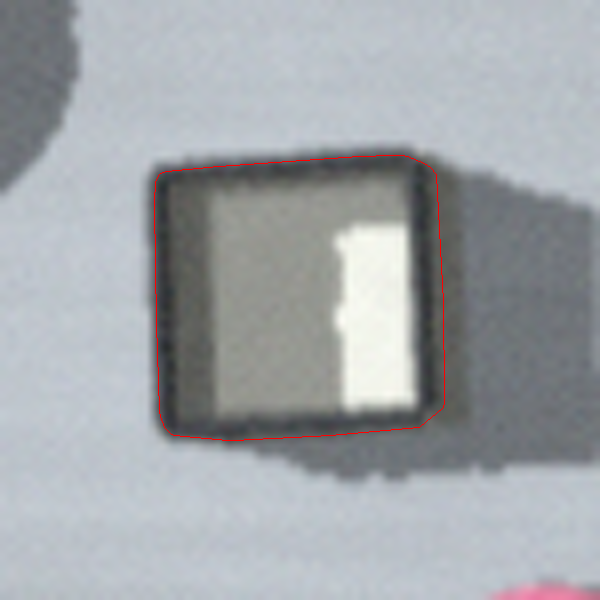

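>>> send_rows(plan=[{"tx": -2,"ty": -5,"roll": -8,"fingers": 0},{"tx": -2,"ty": -5,"roll": -8,"fingers": 0},{"tx": -2,"ty": -5,"roll": -8,"fingers": 0}], grip_force=40)

```text
schema error: expected keys tx, ty, tz, roll, fingers
```

The crop shows the square pot's rim outlined well, except for a slight right-edge shadow. I take its centre as (449, 299.5) mm and its yaw as 4.8°.

```bash
cat > go.py <<'E'
import sys
from h import *
# go.py x y z(mm) [phi deg] : phi = yaw of tool y
def rows(x,y,z,phi=None,f="f",step=45):
    s=manip.observe();p=s["position"]*1000;w,a,b,c=s["ee_rot"];M=R.from_quat([a,b,c,w]).as_matrix()
    ph=np.degrees(np.arctan2(M[1,1],M[0,1]));d=np.array([x,y,z])-p
    dr=0 if phi is None else -((phi-ph+180)%360-180)
    n=max(1,int(np.ceil(max(np.linalg.norm(d)/step,abs(dr)/8.4))))
    print("t%.1f"%s["time"],"pos",p.round(1),"phi %.1f"%ph,"F",s["ft_force"].round(1),"w %.1f"%(s["gripper_width"]*1000),"q6 %.2f"%s["joints"][5],"tilt %.3f"%M[2,2])
    for i in range(n):
        q=R.from_euler("z",dr*i/n,degrees=True).as_matrix()
        v=(M@q).T@(d/n/10); print(np.r_[v,dr/n].round(2).tolist())
rows(*map(float,sys.argv[1:]))
E
python3 go.py 617 104 120 64.7
```

```text
t0.1 pos [234.4 497.1 252.2] phi 64.7 F [-0.6  0.3 -0.2] w 85.6 q6 -0.10 tilt -1.000
[-3.95, -1.48, 1.02, 0.0]
[-3.95, -1.48, 1.02, 0.0]
[-3.95, -1.48, 1.02, 0.0]
[-3.95, -1.48, 1.02, 0.0]
[-3.95, -1.48, 1.02, 0.0]
[-3.95, -1.48, 1.02, 0.0]
[-3.95, -1.48, 1.02, 0.0]
[-3.95, -1.48, 1.02, 0.0]
[-3.95, -1.48, 1.02, 0.0]
[-3.95, -1.47, 1.02, 0.0]
[-3.95, -1.47, 1.02, 0.0]
[-3.95, -1.47, 1.02, 0.0]
[-3.95, -1.47, 1.02, 0.0]
```

>>> send_rows(plan=[{"tx": -3.95,"ty": -1.48,"tz": 0,"roll": 0,"fingers": 0},{"tx": -3.95,"ty": -1.48,"tz": 0,"roll": 0,"fingers": 0},{"tx": -3.95,"ty": -1.48,"tz": 1,"roll": 0,"fingers": 0},{"tx": -3.95,"ty": -1.48,"tz": 1,"roll": 0,"fingers": 0},{"tx": -3.95,"ty": -1.48,"tz": 1,"roll": 0,"fingers": 0}], grip_force=40)

```text
time: 0.6
position: [0.3824, 0.3448, 0.2226]
ee_rot: [-0.0, 0.218, 0.976, -0.0]
ft_force: [0.9, -0.0, -0.0]
gripper_width: 0.0427
grasp_force: 0.0
```

>>> send_rows(plan=[{"tx": -3.95,"ty": -1.48,"tz": 1,"roll": 0,"fingers": 0},{"tx": -3.95,"ty": -1.48,"tz": 1,"roll": 0,"fingers": 0},{"tx": -3.95,"ty": -1.48,"tz": 1,"roll": 0,"fingers": 0},{"tx": -3.95,"ty": -1.48,"tz": 1,"roll": 0,"fingers": 0},{"tx": -3.95,"ty": -1.48,"tz": 1,"roll": 0,"fingers": 0}])

```text
time: 1.1
position: [0.5295, 0.1936, 0.1724]
ee_rot: [-0.0, 0.219, 0.976, -0.0]
ft_force: [-0.1, 0.2, 0.3]
gripper_width: 0.043
grasp_force: 0.0
```

>>> send_rows(plan=[{"tx": -3.95,"ty": -1.48,"tz": 1,"roll": 0,"fingers": 0},{"tx": -3.95,"ty": -1.48,"tz": 1,"roll": 0,"fingers": 0},{"tx": -3.95,"ty": -1.48,"tz": 1,"roll": 0,"fingers": 0},{"tx": 0,"ty": 0,"tz": 0,"roll": 0,"fingers": 0},{"tx": 0,"ty": 0,"tz": 0,"roll": 0,"fingers": 0}])

```text
time: 1.6
position: [0.6167, 0.1035, 0.1417]
ee_rot: [-0.002, 0.22, 0.976, -0.0]
ft_force: [-0.1, 0.1, 0.6]
gripper_width: 0.0427
grasp_force: 0.0
```

```bash
python3 go.py 617 104 43 64.7
```

```text
t1.6 pos [616.7 103.5 141.7] phi 64.6 F [-0.1  0.1  0.6] w 42.7 q6 -1.05 tilt -1.000
[-0.01, 0.02, 3.29, -0.02]
[-0.01, 0.02, 3.29, -0.02]
[-0.01, 0.02, 3.29, -0.02]
```

>>> send_rows(plan=[{"tx": 0,"ty": 0,"tz": 3.5,"roll": 0,"fingers": 0},{"tx": 0,"ty": 0,"tz": 3,"roll": 0,"fingers": 0},{"tx": 0,"ty": 0,"tz": 2,"roll": 0,"fingers": 0},{"tx": 0,"ty": 0,"tz": 1.3,"roll": 0,"fingers": 0},{"tx": 0,"ty": 0,"tz": 0,"roll": 0,"fingers": 0}])

```text
time: 2.1
position: [0.615, 0.1053, 0.0434]
ee_rot: [-0.002, 0.218, 0.976, -0.0]
ft_force: [0.1, -0.3, 0.8]
gripper_width: 0.0427
grasp_force: 0.0
```

>>> send_rows(plan=[{"tx": 0,"ty": 0,"tz": 0,"roll": 0,"fingers": -1},{"tx": 0,"ty": 0,"tz": 0,"roll": 0,"fingers": -1},{"tx": 0,"ty": 0,"tz": 0,"roll": 0,"fingers": -1},{"tx": 0,"ty": 0,"tz": 0,"roll": 0,"fingers": -1},{"tx": 0,"ty": 0,"tz": 0,"roll": 0,"fingers": -1}])

```text
time: 2.6
position: [0.6183, 0.1047, 0.0476]
ee_rot: [0.002, 0.219, 0.976, 0.001]
ft_force: [-0.2, 1.3, 6.7]
gripper_width: 0.013
grasp_force: 42.2
```

>>> send_rows(plan=[{"tx": 0,"ty": 0,"tz": -2,"roll": 0,"fingers": -1},{"tx": 0,"ty": 0,"tz": -3,"roll": 0,"fingers": -1},{"tx": 0,"ty": 0,"tz": -4,"roll": 0,"fingers": -1},{"tx": 0,"ty": 0,"tz": -4,"roll": 0,"fingers": -1},{"tx": 0,"ty": 0,"tz": 0,"roll": 0,"fingers": -1}])

```text
time: 3.1
position: [0.6204, 0.1045, 0.1834]
ee_rot: [0.007, 0.219, 0.976, 0.002]
ft_force: [2.0, 0.4, 0.0]
gripper_width: 0.0135
grasp_force: 41.3
```

```bash
python3 go.py 449 299.5 170 94.8; python3 -c "
from h import *
cv2.imwrite('pics/s1.png',cv2.resize(manip.read_camera('side')[130:350,120:400],(700,550)))"
```

```text
t3.1 pos [620.4 104.5 183.4] phi 64.7 F [2.  0.4 0. ] w 13.5 q6 -1.05 tilt -1.000
[3.97, 1.72, 0.19, -5.01]
[3.81, 2.06, 0.19, -5.01]
[3.61, 2.38, 0.19, -5.01]
[3.39, 2.69, 0.19, -5.01]
[3.14, 2.98, 0.19, -5.01]
[2.87, 3.24, 0.19, -5.01]
```

View pics/s1.png

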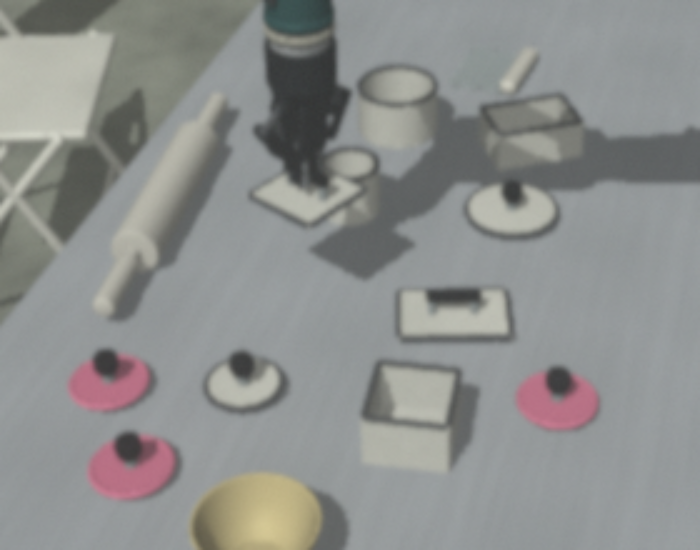

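The side view shows the square lid held level, clear of the pots and other lids.

>>> send_rows(plan=[{"tx": 3.97,"ty": 1.72,"tz": 0,"roll": -5,"fingers": -1},{"tx": 3.81,"ty": 2.06,"tz": 0,"roll": -5,"fingers": -1},{"tx": 3.61,"ty": 2.38,"tz": 0,"roll": -5,"fingers": -1},{"tx": 3.39,"ty": 2.69,"tz": 0,"roll": -5,"fingers": -1},{"tx": 3.14,"ty": 2.98,"tz": 0,"roll": -5,"fingers": -1}])

```text
time: 3.65
position: [0.4718, 0.2673, 0.1727]
ee_rot: [-0.002, 0.001, 1.0, -0.001]
ft_force: [1.2, 0.7, -0.4]
gripper_width: 0.013
grasp_force: 41.3
```

>>> send_rows(plan=[{"tx": 2.87,"ty": 3.24,"tz": 0,"roll": -5,"fingers": -1},{"tx": 0,"ty": 0,"tz": 0,"roll": 0,"fingers": -1},{"tx": 0,"ty": 0,"tz": 0,"roll": 0,"fingers": -1},{"tx": 0,"ty": 0,"tz": 0,"roll": 0,"fingers": -1},{"tx": 0,"ty": 0,"tz": 0,"roll": 0,"fingers": -1}])

```text
time: 4.15
position: [0.4462, 0.2983, 0.1745]
ee_rot: [-0.0, -0.04, 0.999, -0.0]
ft_force: [-0.4, -0.3, -1.7]
gripper_width: 0.013
grasp_force: 41.3
```

```bash
python3 go.py 449 299.5 115 94.8;python3 go.py 449 299.5 115 94.8
```

```text
t4.2 pos [446.2 298.3 174.5] phi 94.6 F [-0.4 -0.3 -1.7] w 13.0 q6 -1.17 tilt -1.000
[-0.15, 0.05, 2.98, -0.09]
[-0.15, 0.05, 2.98, -0.09]
t4.2 pos [446.2 298.3 174.5] phi 94.6 F [-0.4 -0.3 -1.7] w 13.0 q6 -1.17 tilt -1.000
[-0.15, 0.05, 2.98, -0.09]
[-0.15, 0.05, 2.98, -0.09]
```

>>> send_rows(plan=[{"tx": -0.25,"ty": 0.1,"tz": 3,"roll": 0,"fingers": -1},{"tx": 0,"ty": 0,"tz": 2.5,"roll": 0,"fingers": -1},{"tx": 0,"ty": 0,"tz": 0.6,"roll": 0,"fingers": -1},{"tx": 0,"ty": 0,"tz": 0,"roll": 0,"fingers": -1},{"tx": 0,"ty": 0,"tz": 0,"roll": 0,"fingers": -1}])

```text
time: 4.65
position: [0.4491, 0.3006, 0.1155]
ee_rot: [0.001, -0.041, 0.999, 0.0]
ft_force: [0.3, 0.2, 0.0]
gripper_width: 0.0132
grasp_force: 41.2
```

>>> send_rows(plan=[{"tx": 0,"ty": 0,"tz": 0.4,"roll": 0,"fingers": -1},{"tx": 0,"ty": 0,"tz": 0.4,"roll": 0,"fingers": -1},{"tx": 0,"ty": 0,"tz": 0.4,"roll": 0,"fingers": -1},{"tx": 0,"ty": 0,"tz": 0.3,"roll": 0,"fingers": -1},{"tx": 0,"ty": 0,"tz": 0.1,"roll": 0,"fingers": -1}])

```text
time: 5.15
position: [0.448, 0.3007, 0.1006]
ee_rot: [0.0, -0.042, 0.999, 0.0]
ft_force: [-5.8, -3.2, 11.8]
gripper_width: 0.013
grasp_force: 43.0
```

```bash
python3 go.py 449 299.5 97 94.8; python3 -c "
from h import *
cv2.imwrite('pics/s2.png',cv2.resize(manip.read_camera('side')[230:340,210:350],(700,550)))"
```

```text
t5.2 pos [448.  300.7 100.6] phi 94.8 F [-5.8 -3.2 11.8] w 13.0 q6 -1.17 tilt -1.000
[-0.09, -0.13, 0.36, -0.04]
```

View pics/s2.png

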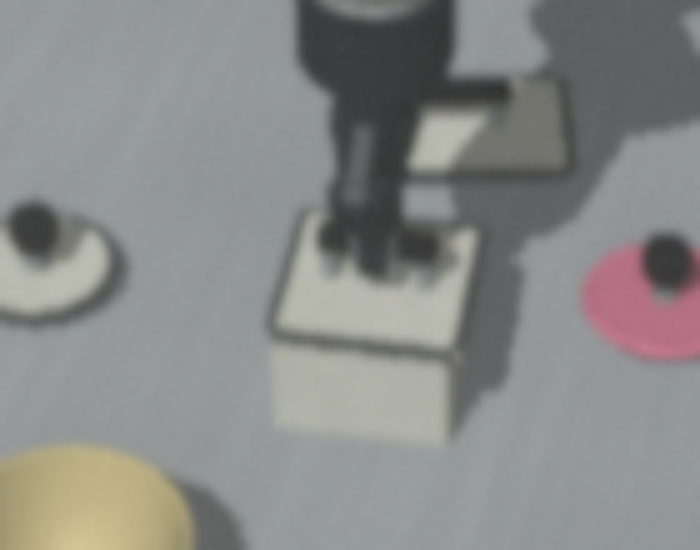

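The side crop shows the square lid sitting on the pot with its edges aligned and no visible gap. I'll release it.

>>> send_rows(plan=[{"tx": 0,"ty": 0,"tz": 0,"roll": 0,"fingers": -0.4},{"tx": 0,"ty": 0,"tz": 0,"roll": 0,"fingers": -0.2},{"tx": 0,"ty": 0,"tz": 0,"roll": 0,"fingers": 0},{"tx": 0,"ty": 0,"tz": -3,"roll": 0,"fingers": 0},{"tx": 0,"ty": 0,"tz": -4,"roll": 0,"fingers": 0}])

```text
time: 5.7
position: [0.4463, 0.2997, 0.1657]
ee_rot: [-0.003, -0.041, 0.999, -0.002]
ft_force: [1.2, -0.2, -0.5]
gripper_width: 0.0433
grasp_force: 0.0
```

```bash
python3 go.py 642 278 150 64.8; python3 -c "
from h import *
t=manip.read_camera('side');cv2.imwrite('pics/s3.png',cv2.resize(t[230:340,210:350],(700,550)))
cv2.imwrite('pics/t3.png',manip.read_camera('top'))"
```

```text
t5.7 pos [446.3 299.7 165.7] phi 94.7 F [ 1.2 -0.2 -0.5] w 43.3 q6 -1.17 tilt -1.000
[-3.87, -0.75, 0.29, 5.99]
[-3.92, -0.35, 0.29, 5.99]
[-3.94, 0.06, 0.29, 5.99]
[-3.91, 0.47, 0.29, 5.99]
[-3.84, 0.88, 0.29, 5.99]
```

View pics/s3.png

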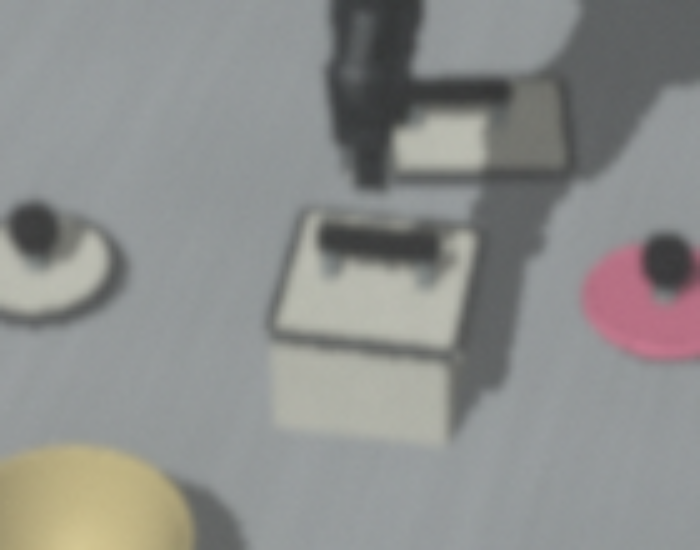

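The square lid is seated level on its pot. Next is the narrow white lid, approached without rolling.

>>> send_rows(plan=[{"tx": -3.87,"ty": -0.75,"tz": 0,"roll": 0,"fingers": 0.2},{"tx": -3.87,"ty": -0.75,"tz": 0,"roll": 0,"fingers": 0.2},{"tx": -3.87,"ty": -0.75,"tz": 0,"roll": 0,"fingers": 0.2},{"tx": -3.87,"ty": -0.75,"tz": 1,"roll": 0,"fingers": 0.2},{"tx": -3.87,"ty": -0.75,"tz": 1,"roll": 0,"fingers": 0.2}])

```text
time: 6.3
position: [0.6456, 0.279, 0.1476]
ee_rot: [0.0, -0.041, 0.999, 0.0]
ft_force: [0.5, 0.3, 0.1]
gripper_width: 0.0513
grasp_force: 0.0
```

>>> send_rows(plan=[{"tx": 0,"ty": 0,"tz": 1,"roll": 0,"fingers": 0.2},{"tx": 0,"ty": 0,"tz": 1,"roll": 0,"fingers": 0.2},{"tx": 0,"ty": 0,"tz": 0,"roll": 0,"fingers": 0.2},{"tx": 0,"ty": 0,"tz": 0,"roll": 0,"fingers": 0.2},{"tx": 0,"ty": 0,"tz": 0,"roll": 0,"fingers": 0.2}])

```text
time: 6.8
position: [0.6435, 0.2799, 0.1301]
ee_rot: [0.001, -0.042, 0.999, 0.0]
ft_force: [-0.2, 0.4, 0.2]
gripper_width: 0.0515
grasp_force: 0.0
```

```bash
python3 go.py 642 278 44 94.7; python3 - <<'E'
from h import *
t=cv2.imread("pics/t3.png")
for k in("narrow","wide","oblong"):
    x,y,r,q=L[k]; print("lid",k,fit(t,(x,y),r,lambda g:g>106,.014,q))
    x,y,r,q,z=P[k]; print("pot",k,fit(t,(x,y),r,lambda g:g<45,z,q))
E
```

```text
t6.8 pos [643.5 279.9 130.1] phi 94.8 F [-0.2  0.4  0.2] w 51.5 q6 -1.33 tilt -1.000
[0.09, -0.09, 4.3, 0.05]
[0.09, -0.09, 4.3, 0.05]
lid narrow [647.7 281.5 157.8 222.5  89.2]
pot narrow [637.1 -75.3  59.7  68.2  39.3]
lid wide [ 430.9 -111.4  106.4  108.2  139.2]
pot wide [ 610.1 -297.    72.5   95.9   34.1]
lid oblong [466.2 113.3  92.2  78.7  15.7]
pot oblong [ 407.6 -335.    10.1   23.9  157.9]
```

>>> send_rows(plan=[{"tx": 0.15,"ty": -0.15,"tz": 3,"roll": 0,"fingers": 0.2},{"tx": 0,"ty": 0,"tz": 2.5,"roll": 0,"fingers": 0.2},{"tx": 0,"ty": 0,"tz": 2,"roll": 0,"fingers": 0.2},{"tx": 0,"ty": 0,"tz": 1.1,"roll": 0,"fingers": 0.2},{"tx": 0,"ty": 0,"tz": 0,"roll": 0,"fingers": 0.2}])

```text
time: 7.3
position: [0.6413, 0.2776, 0.0411]
ee_rot: [-0.001, -0.042, 0.999, -0.0]
ft_force: [0.0, 0.1, 0.4]
gripper_width: 0.051
grasp_force: 0.0
```

>>> send_rows(plan=[{"tx": 0,"ty": 0,"tz": 0,"roll": 0,"fingers": -1},{"tx": 0,"ty": 0,"tz": 0,"roll": 0,"fingers": -1},{"tx": 0,"ty": 0,"tz": 0,"roll": 0,"fingers": -1},{"tx": 0,"ty": 0,"tz": 0,"roll": 0,"fingers": -1},{"tx": 0,"ty": 0,"tz": 0,"roll": 0,"fingers": -1}])

```text
time: 7.8
position: [0.6437, 0.278, 0.0447]
ee_rot: [0.002, -0.041, 0.999, 0.001]
ft_force: [-0.3, 0.0, 5.5]
gripper_width: 0.0255
grasp_force: 39.5
```

```bash
python3 go.py 642 278 174 94.7
```

```text
t7.8 pos [643.7 278.   44.7] phi 94.7 F [-0.3  0.   5.5] w 25.5 q6 -1.33 tilt -1.000
[0.04, 0.01, -4.31, 0.01]
[0.04, 0.01, -4.31, 0.01]
[0.04, 0.01, -4.31, 0.01]
```

>>> send_rows(plan=[{"tx": 0,"ty": 0,"tz": -2,"roll": 0,"fingers": -1},{"tx": 0,"ty": 0,"tz": -3,"roll": 0,"fingers": -1},{"tx": 0,"ty": 0,"tz": -4,"roll": 0,"fingers": -1},{"tx": 0,"ty": 0,"tz": -4,"roll": 0,"fingers": -1},{"tx": 0,"ty": 0,"tz": 0,"roll": 0,"fingers": -1}])

```text
time: 8.3
position: [0.6457, 0.2787, 0.1814]
ee_rot: [0.007, -0.041, 0.999, 0.002]
ft_force: [0.8, 0.6, -0.1]
gripper_width: 0.0251
grasp_force: 39.5
```

```bash
python3 go.py 630.6 -80.2 174; python3 -c "
from h import *
t=manip.read_camera('side');cv2.imwrite('pics/s4.png',cv2.resize(t[130:350,120:400],(700,550)))"
```

```text
t8.3 pos [645.7 278.7 181.4] phi 94.7 F [ 0.8  0.6 -0.1] w 25.1 q6 -1.33 tilt -1.000
[0.56, -4.46, 0.07, 0.0]
[0.56, -4.46, 0.07, 0.0]
[0.56, -4.46, 0.07, 0.0]
[0.56, -4.46, 0.07, 0.0]
[0.56, -4.46, 0.07, 0.0]
[0.56, -4.46, 0.07, 0.0]
[0.56, -4.46, 0.07, 0.0]
[0.56, -4.46, 0.07, 0.0]
```

View pics/s4.png

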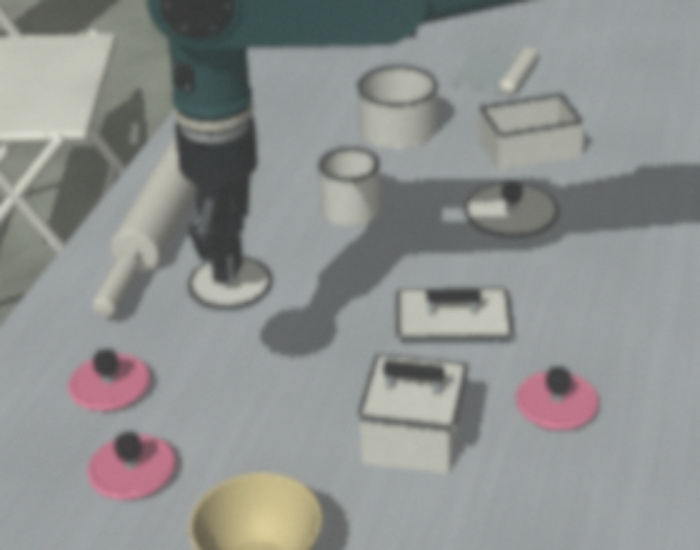

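The side view shows the narrow lid lifted level and the square lid home on its pot.

>>> send_rows(plan=[{"tx": 0.53,"ty": -4.46,"tz": 0,"roll": 0,"fingers": -1},{"tx": 0.53,"ty": -4.46,"tz": 0,"roll": 0,"fingers": -1},{"tx": 0.53,"ty": -4.46,"tz": 0,"roll": 0,"fingers": -1},{"tx": 0.53,"ty": -4.46,"tz": 0,"roll": 0,"fingers": -1},{"tx": 0.53,"ty": -4.46,"tz": 0,"roll": 0,"fingers": -1}])

```text
time: 8.85
position: [0.6333, 0.0515, 0.1698]
ee_rot: [-0.002, -0.042, 0.999, 0.0]
ft_force: [-0.1, -0.8, 0.0]
gripper_width: 0.0253
grasp_force: 39.5
```

>>> send_rows(plan=[{"tx": 0.53,"ty": -4.46,"tz": 0,"roll": 0,"fingers": -1},{"tx": 0.53,"ty": -4.46,"tz": 0,"roll": 0,"fingers": -1},{"tx": 0.53,"ty": -4.46,"tz": 0,"roll": 0,"fingers": -1},{"tx": 0,"ty": 0,"tz": 0,"roll": 0,"fingers": -1},{"tx": 0,"ty": 0,"tz": 0,"roll": 0,"fingers": -1}])

```text
time: 9.35
position: [0.6288, -0.0825, 0.17]
ee_rot: [-0.002, -0.04, 0.999, 0.001]
ft_force: [-0.5, 0.3, -0.6]
gripper_width: 0.026
grasp_force: 39.6
```

>>> send_rows(plan=[{"tx": 0,"ty": 0,"tz": 0,"roll": 0,"fingers": -1},{"tx": 0,"ty": 0,"tz": 0,"roll": 0,"fingers": -1},{"tx": 0,"ty": 0,"tz": 0,"roll": 0,"fingers": -1},{"tx": 0,"ty": 0,"tz": 0,"roll": 0,"fingers": -1},{"tx": 0,"ty": 0,"tz": 0,"roll": 0,"fingers": -1}])

```text
time: 9.85
position: [0.6299, -0.0808, 0.1724]
ee_rot: [0.0, -0.042, 0.999, 0.0]
ft_force: [-0.0, -0.0, -0.8]
gripper_width: 0.025
grasp_force: 39.6
```

```bash
python3 go.py 630.6 -80.2 124
```

```text
t9.8 pos [629.9 -80.8 172.4] phi 94.8 F [-0.  -0.  -0.8] w 25.0 q6 -1.87 tilt -1.000
[-0.04, 0.03, 2.42, 0.0]
[-0.04, 0.03, 2.42, 0.0]
```

>>> send_rows(plan=[{"tx": 0,"ty": 0,"tz": 2.5,"roll": 0,"fingers": -1},{"tx": 0,"ty": 0,"tz": 2,"roll": 0,"fingers": -1},{"tx": 0,"ty": 0,"tz": 0.7,"roll": 0,"fingers": -1},{"tx": 0,"ty": 0,"tz": 0,"roll": 0,"fingers": -1},{"tx": 0,"ty": 0,"tz": 0,"roll": 0,"fingers": -1}])

```text
time: 10.35
position: [0.6304, -0.0815, 0.1213]
ee_rot: [0.001, -0.041, 0.999, -0.0]
ft_force: [-0.3, -0.8, -0.5]
gripper_width: 0.025
grasp_force: 39.6
```

>>> send_rows(plan=[{"tx": 0,"ty": 0,"tz": 0.4,"roll": 0,"fingers": -1},{"tx": 0,"ty": 0,"tz": 0.4,"roll": 0,"fingers": -1},{"tx": 0,"ty": 0,"tz": 0.4,"roll": 0,"fingers": -1},{"tx": 0,"ty": 0,"tz": 0.4,"roll": 0,"fingers": -1},{"tx": 0,"ty": 0,"tz": 0.2,"roll": 0,"fingers": -1}])

```text
time: 10.85
position: [0.6301, -0.0817, 0.1056]
ee_rot: [0.001, -0.041, 0.999, -0.0]
ft_force: [-7.4, 0.1, 16.3]
gripper_width: 0.0253
grasp_force: 41.1
```

```bash
python3 go.py 630.6 -80.2 105; python3 -c "
from h import *
t=manip.read_camera('side');cv2.imwrite('pics/s5.png',cv2.resize(t[150:260,190:330],(700,550)))"
```

```text
t10.8 pos [630.1 -81.7 105.6] phi 94.7 F [-7.4  0.1 16.3] w 25.3 q6 -1.87 tilt -1.000
[-0.06, 0.15, 0.06, 0.0]
```

View pics/s5.png

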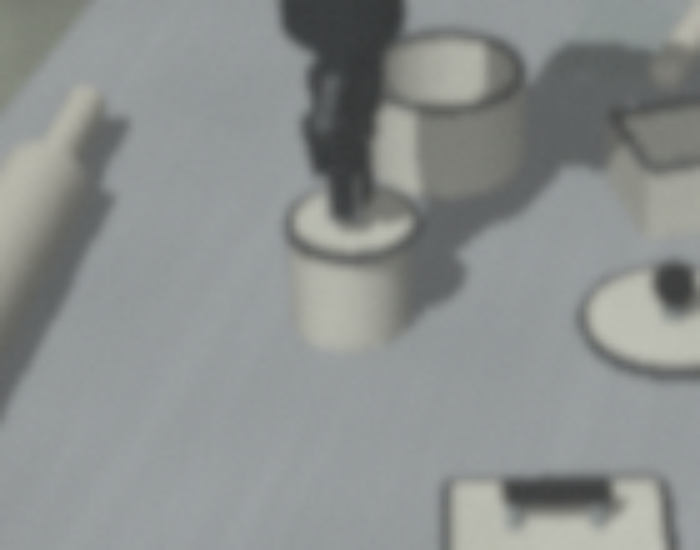

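The side crop shows the narrow lid seated on its pot, level and centred. I'll release it and lift.

>>> send_rows(plan=[{"tx": 0,"ty": 0,"tz": 0,"roll": 0,"fingers": -0.2},{"tx": 0,"ty": 0,"tz": 0,"roll": 0,"fingers": 0.1},{"tx": 0,"ty": 0,"tz": 0,"roll": 0,"fingers": 0.2},{"tx": 0,"ty": 0,"tz": -3,"roll": 0,"fingers": 0.2},{"tx": 0,"ty": 0,"tz": -4,"roll": 0,"fingers": 0.2}])

```text
time: 11.4
position: [0.6279, -0.081, 0.1687]
ee_rot: [-0.004, -0.041, 0.999, 0.001]
ft_force: [0.6, 0.2, 0.5]
gripper_width: 0.0513
grasp_force: 0.0
```

```bash
python3 go.py 430 -111 150 50
```

```text
t11.4 pos [627.9 -81.  168.7] phi 94.7 F [0.6 0.2 0.5] w 51.3 q6 -1.87 tilt -1.000
[3.32, -0.23, 0.34, 7.46]
[3.27, -0.66, 0.34, 7.46]
[3.15, -1.07, 0.34, 7.46]
[2.99, -1.47, 0.34, 7.46]
[2.77, -1.85, 0.34, 7.46]
[2.51, -2.19, 0.34, 7.46]
```

>>> send_rows(plan=[{"tx": 3.32,"ty": -0.23,"tz": 0,"roll": 7.5,"fingers": 0.2},{"tx": 3.27,"ty": -0.66,"tz": 0,"roll": 7.5,"fingers": 0.2},{"tx": 3.15,"ty": -1.07,"tz": 0.5,"roll": 7.5,"fingers": 0.2},{"tx": 2.99,"ty": -1.47,"tz": 1,"roll": 7.5,"fingers": 0.2},{"tx": 2.77,"ty": -1.85,"tz": 1,"roll": 7.5,"fingers": 0.2}])

```text
time: 11.9
position: [0.4638, -0.1063, 0.1467]
ee_rot: [0.0, 0.284, 0.959, -0.0]
ft_force: [-0.1, -0.9, 0.3]
gripper_width: 0.0515
grasp_force: 0.0
```

>>> send_rows(plan=[{"tx": 2.51,"ty": -2.19,"tz": 1,"roll": 7.5,"fingers": 0.2},{"tx": 0,"ty": 0,"tz": 1,"roll": 0,"fingers": 0.2},{"tx": 0,"ty": 0,"tz": 0,"roll": 0,"fingers": 0.2},{"tx": 0,"ty": 0,"tz": 0,"roll": 0,"fingers": 0.2},{"tx": 0,"ty": 0,"tz": 0,"roll": 0,"fingers": 0.2}])

```text
time: 12.4
position: [0.4336, -0.1112, 0.1281]
ee_rot: [0.001, 0.344, 0.939, 0.0]
ft_force: [-0.2, -0.3, 0.2]
gripper_width: 0.0513
grasp_force: 0.0
```

```bash
python3 go.py 430 -111 44
```

```text
t12.4 pos [ 433.6 -111.2  128.1] phi 49.8 F [-0.2 -0.3  0.2] w 51.3 q6 -1.25 tilt -1.000
[0.15, -0.11, 4.2, 0.0]
[0.15, -0.11, 4.2, 0.0]
```

>>> send_rows(plan=[{"tx": 0.25,"ty": -0.2,"tz": 3,"roll": 0,"fingers": 0.2},{"tx": 0,"ty": 0,"tz": 2.5,"roll": 0,"fingers": 0.2},{"tx": 0,"ty": 0,"tz": 2,"roll": 0,"fingers": 0.2},{"tx": 0,"ty": 0,"tz": 0.9,"roll": 0,"fingers": 0.2},{"tx": 0,"ty": 0,"tz": 0,"roll": 0,"fingers": 0.2}])

```text
time: 12.9
position: [0.4288, -0.1106, 0.0424]
ee_rot: [-0.001, 0.344, 0.939, 0.0]
ft_force: [-0.7, -0.1, 0.4]
gripper_width: 0.0512
grasp_force: 0.0
```

>>> send_rows(plan=[{"tx": 0,"ty": 0,"tz": 0,"roll": 0,"fingers": -1},{"tx": 0,"ty": 0,"tz": 0,"roll": 0,"fingers": -1},{"tx": 0,"ty": 0,"tz": 0,"roll": 0,"fingers": -1},{"tx": 0,"ty": 0,"tz": 0,"roll": 0,"fingers": -1},{"tx": 0,"ty": 0,"tz": 0,"roll": 0,"fingers": -1}])

```text
time: 13.4
position: [0.4304, -0.1115, 0.0449]
ee_rot: [0.002, 0.344, 0.939, 0.0]
ft_force: [1.2, -0.2, 5.9]
gripper_width: 0.0251
grasp_force: 39.7
```

>>> send_rows(plan=[{"tx": 0,"ty": 0,"tz": -2,"roll": 0,"fingers": -1},{"tx": 0,"ty": 0,"tz": -3,"roll": 0,"fingers": -1},{"tx": 0,"ty": 0,"tz": -4,"roll": 0,"fingers": -1},{"tx": 0,"ty": 0,"tz": -4,"roll": 0,"fingers": -1},{"tx": 0,"ty": 0,"tz": 0,"roll": 0,"fingers": -1}])

```text
time: 13.9
position: [0.4319, -0.1121, 0.1795]
ee_rot: [0.006, 0.344, 0.939, -0.0]
ft_force: [0.7, 0.2, -1.1]
gripper_width: 0.0253
grasp_force: 39.7
```

```bash
python3 go.py 625 -287.4 174 10
```

```text
t13.9 pos [ 431.9 -112.1  179.5] phi 49.7 F [ 0.7  0.2 -1.1] w 25.3 q6 -1.25 tilt -1.000
[-4.34, -0.15, 0.14, 6.62]
[-4.33, 0.35, 0.14, 6.62]
[-4.26, 0.85, 0.14, 6.62]
[-4.14, 1.34, 0.14, 6.62]
[-3.95, 1.8, 0.14, 6.62]
[-3.72, 2.25, 0.14, 6.62]
```

>>> send_rows(plan=[{"tx": -4.34,"ty": -0.15,"tz": 0,"roll": 6.6,"fingers": -1},{"tx": -4.33,"ty": 0.35,"tz": 0,"roll": 6.6,"fingers": -1},{"tx": -4.26,"ty": 0.85,"tz": 0,"roll": 6.6,"fingers": -1},{"tx": -4.14,"ty": 1.34,"tz": 0,"roll": 6.6,"fingers": -1},{"tx": -3.95,"ty": 1.8,"tz": 0,"roll": 6.6,"fingers": -1}])

```text
time: 14.4
position: [0.5903, -0.2576, 0.171]
ee_rot: [-0.002, 0.599, 0.801, -0.0]
ft_force: [0.7, -0.0, -1.8]
gripper_width: 0.0245
grasp_force: 39.7
```

>>> send_rows(plan=[{"tx": -3.72,"ty": 2.25,"tz": 0,"roll": 6.6,"fingers": -1},{"tx": 0,"ty": 0,"tz": 0,"roll": 0,"fingers": -1},{"tx": 0,"ty": 0,"tz": 0,"roll": 0,"fingers": -1},{"tx": 0,"ty": 0,"tz": 0,"roll": 0,"fingers": -1},{"tx": 0,"ty": 0,"tz": 0,"roll": 0,"fingers": -1}])

```text
time: 14.9
position: [0.6215, -0.285, 0.1741]
ee_rot: [0.0, 0.641, 0.767, 0.0]
ft_force: [-0.1, 0.2, -0.2]
gripper_width: 0.025
grasp_force: 39.8
```

>>> send_rows(plan=[{"tx": 0,"ty": 0,"tz": 0,"roll": 0,"fingers": -1},{"tx": 0,"ty": 0,"tz": 0,"roll": 0,"fingers": -1},{"tx": 0,"ty": 0,"tz": 0,"roll": 0,"fingers": -1}])

```text
time: 15.2
position: [0.622, -0.2857, 0.1741]
ee_rot: [0.0, 0.642, 0.767, 0.0]
ft_force: [-0.6, -0.1, -1.6]
gripper_width: 0.0252
grasp_force: 39.8
```

```bash
python3 go.py 625 -287.4 122
```

```text
t15.2 pos [ 622.  -285.7  174.1] phi 10.2 F [-0.6 -0.1 -1.6] w 25.2 q6 -0.69 tilt -1.000
[-0.11, 0.13, 2.6, 0.0]
[-0.11, 0.13, 2.6, 0.0]
```

>>> send_rows(plan=[{"tx": -0.2,"ty": 0.25,"tz": 2.5,"roll": 0,"fingers": -1},{"tx": 0,"ty": 0,"tz": 2,"roll": 0,"fingers": -1},{"tx": 0,"ty": 0,"tz": 0.7,"roll": 0,"fingers": -1},{"tx": 0,"ty": 0,"tz": 0,"roll": 0,"fingers": -1},{"tx": 0,"ty": 0,"tz": 0,"roll": 0,"fingers": -1}])

```text
time: 15.7
position: [0.6254, -0.2877, 0.1223]
ee_rot: [0.001, 0.642, 0.767, 0.0]
ft_force: [0.5, 0.1, 0.2]
gripper_width: 0.025
grasp_force: 39.8
```

>>> send_rows(plan=[{"tx": 0,"ty": 0,"tz": 0.4,"roll": 0,"fingers": -1},{"tx": 0,"ty": 0,"tz": 0.4,"roll": 0,"fingers": -1},{"tx": 0,"ty": 0,"tz": 0.4,"roll": 0,"fingers": -1},{"tx": 0,"ty": 0,"tz": 0.4,"roll": 0,"fingers": -1},{"tx": 0,"ty": 0,"tz": 0.2,"roll": 0,"fingers": -1}])

```text
time: 16.2
position: [0.6251, -0.2876, 0.106]
ee_rot: [0.001, 0.642, 0.767, 0.0]
ft_force: [-5.3, 3.3, 13.2]
gripper_width: 0.0251
grasp_force: 41.1
```

```bash
python3 go.py 625 -287.4 105; python3 -c "
from h import *
t=manip.read_camera('side');cv2.imwrite('pics/s6.png',cv2.resize(t[130:240,220:360],(700,550)))"
```

```text
t16.2 pos [ 625.1 -287.6  106. ] phi 10.2 F [-5.3  3.3 13.2] w 25.1 q6 -0.69 tilt -1.000
[0.02, -0.01, 0.1, 0.0]
```

View pics/s6.png

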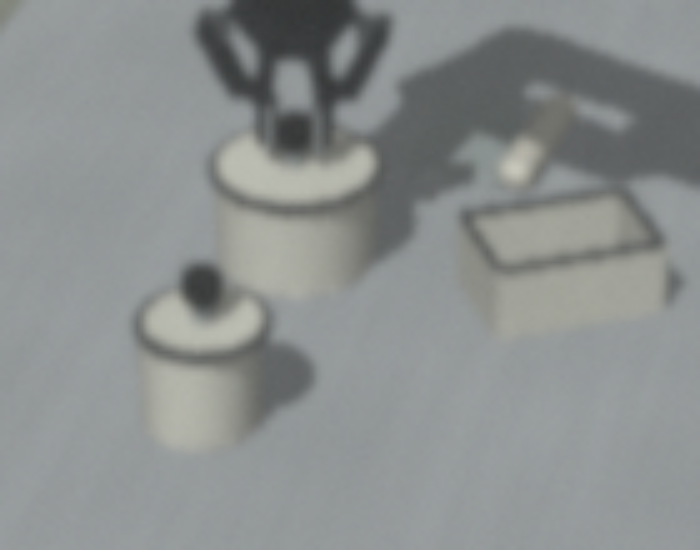

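The side crop shows the wide and narrow lids both home and level. I'll release the wide one.

>>> send_rows(plan=[{"tx": 0,"ty": 0,"tz": 0,"roll": 0,"fingers": -0.2},{"tx": 0,"ty": 0,"tz": 0,"roll": 0,"fingers": 0.1},{"tx": 0,"ty": 0,"tz": 0,"roll": 0,"fingers": 0.2},{"tx": 0,"ty": 0,"tz": -3,"roll": 0,"fingers": 0.2},{"tx": 0,"ty": 0,"tz": -4,"roll": 0,"fingers": 0.2}])

```text
time: 16.75
position: [0.6234, -0.2866, 0.1695]
ee_rot: [-0.004, 0.642, 0.767, -0.001]
ft_force: [-0.2, -0.4, -0.0]
gripper_width: 0.0512
grasp_force: 0.0
```

```bash
python3 go.py 453 109.5 150 -75
```

```text
t16.8 pos [ 623.4 -286.6  169.5] phi 10.1 F [-0.2 -0.4 -0. ] w 51.2 q6 -0.69 tilt -1.000
[3.82, -0.89, 0.2, 7.74]
[3.66, -1.4, 0.2, 7.74]
[3.44, -1.88, 0.2, 7.74]
[3.16, -2.32, 0.2, 7.74]
[2.82, -2.73, 0.2, 7.74]
[2.42, -3.08, 0.2, 7.74]
[1.99, -3.38, 0.2, 7.74]
[1.51, -3.62, 0.2, 7.74]
[1.01, -3.79, 0.2, 7.74]
[0.49, -3.89, 0.2, 7.74]
[-0.04, -3.92, 0.2, 7.74]
```

>>> send_rows(plan=[{"tx": 3.82,"ty": -0.89,"tz": 0,"roll": 7.74,"fingers": 0},{"tx": 3.66,"ty": -1.4,"tz": 0,"roll": 7.74,"fingers": 0},{"tx": 3.44,"ty": -1.88,"tz": 0,"roll": 7.74,"fingers": 0},{"tx": 3.16,"ty": -2.32,"tz": 0,"roll": 7.74,"fingers": 0},{"tx": 2.82,"ty": -2.73,"tz": 0,"roll": 7.74,"fingers": 0}])

```text
time: 17.25
position: [0.5467, -0.1061, 0.173]
ee_rot: [-0.0, 0.861, 0.508, 0.0]
ft_force: [0.4, 0.1, 0.4]
gripper_width: 0.0426
grasp_force: 0.0
```

>>> send_rows(plan=[{"tx": 2.42,"ty": -3.08,"tz": 0,"roll": 7.74,"fingers": 0},{"tx": 1.99,"ty": -3.38,"tz": 0,"roll": 7.74,"fingers": 0},{"tx": 1.51,"ty": -3.62,"tz": 0.5,"roll": 7.74,"fingers": 0},{"tx": 1.01,"ty": -3.79,"tz": 1,"roll": 7.74,"fingers": 0},{"tx": 0.49,"ty": -3.89,"tz": 1,"roll": 7.74,"fingers": 0}])

```text
time: 17.75
position: [0.4694, 0.074, 0.1482]
ee_rot: [-0.0, 0.981, 0.194, 0.001]
ft_force: [0.5, 0.4, -1.3]
gripper_width: 0.043
grasp_force: 0.0
```

>>> send_rows(plan=[{"tx": 0,"ty": -3.9,"tz": 1,"roll": 7.7,"fingers": 0},{"tx": 0,"ty": 0,"tz": 1,"roll": 0,"fingers": 0},{"tx": 0,"ty": 0,"tz": 0,"roll": 0,"fingers": 0},{"tx": 0,"ty": 0,"tz": 0,"roll": 0,"fingers": 0},{"tx": 0,"ty": 0,"tz": 0,"roll": 0,"fingers": 0}])

```text
time: 18.25
position: [0.4559, 0.1076, 0.1289]
ee_rot: [0.0, 0.991, 0.13, 0.001]
ft_force: [0.3, -0.2, 0.7]
gripper_width: 0.043
grasp_force: 0.0
```

```bash
python3 go.py 453 109.5 44 -75
```

```text
t18.2 pos [455.9 107.6 128.9] phi -75.0 F [ 0.3 -0.2  0.7] w 43.0 q6 1.42 tilt -1.000
[-0.12, -0.13, 4.25, -0.01]
[-0.12, -0.13, 4.25, -0.01]
```

>>> send_rows(plan=[{"tx": -0.25,"ty": -0.25,"tz": 3,"roll": 0,"fingers": 0},{"tx": 0,"ty": 0,"tz": 2.5,"roll": 0,"fingers": 0},{"tx": 0,"ty": 0,"tz": 2,"roll": 0,"fingers": 0},{"tx": 0,"ty": 0,"tz": 1,"roll": 0,"fingers": 0},{"tx": 0,"ty": 0,"tz": 0,"roll": 0,"fingers": 0}])

```text
time: 18.75
position: [0.4514, 0.1096, 0.0422]
ee_rot: [-0.0, 0.991, 0.13, -0.001]
ft_force: [-0.9, -0.2, 0.3]
gripper_width: 0.0429
grasp_force: 0.0
```

>>> send_rows(plan=[{"tx": 0,"ty": 0,"tz": 0,"roll": 0,"fingers": -1},{"tx": 0,"ty": 0,"tz": 0,"roll": 0,"fingers": -1},{"tx": 0,"ty": 0,"tz": 0,"roll": 0,"fingers": -1},{"tx": 0,"ty": 0,"tz": 0,"roll": 0,"fingers": -1},{"tx": 0,"ty": 0,"tz": 0,"roll": 0,"fingers": -1}])

```text
time: 19.25
position: [0.4533, 0.1104, 0.045]
ee_rot: [0.0, 0.991, 0.131, 0.002]
ft_force: [0.7, -0.7, 5.1]
gripper_width: 0.0129
grasp_force: 41.1
```

>>> send_rows(plan=[{"tx": 0,"ty": 0,"tz": -2,"roll": 0,"fingers": -1},{"tx": 0,"ty": 0,"tz": -3,"roll": 0,"fingers": -1},{"tx": 0,"ty": 0,"tz": -4,"roll": 0,"fingers": -1},{"tx": 0,"ty": 0,"tz": -4,"roll": 0,"fingers": -1},{"tx": 0,"ty": 0,"tz": 0,"roll": 0,"fingers": -1}])

```text
time: 19.75
position: [0.4551, 0.111, 0.1798]
ee_rot: [-0.0, 0.991, 0.131, 0.006]
ft_force: [1.3, -0.1, -0.4]
gripper_width: 0.0133
grasp_force: 40.2
```

```bash
python3 go.py 437.7 -280 174 -58.7
```

```text
t19.8 pos [455.1 111.  179.8] phi -74.9 F [ 1.3 -0.1 -0.4] w 13.3 q6 1.43 tilt -1.000
[-1.32, 4.14, 0.05, -1.8]
[-1.45, 4.1, 0.05, -1.8]
[-1.57, 4.05, 0.05, -1.8]
[-1.7, 4.0, 0.05, -1.8]
[-1.83, 3.95, 0.05, -1.8]
[-1.95, 3.89, 0.05, -1.8]
[-2.07, 3.82, 0.05, -1.8]
[-2.19, 3.76, 0.05, -1.8]
[-2.31, 3.69, 0.05, -1.8]
```

>>> send_rows(plan=[{"tx": -1.32,"ty": 4.14,"tz": 0,"roll": -1.8,"fingers": -1},{"tx": -1.45,"ty": 4.1,"tz": 0,"roll": -1.8,"fingers": -1},{"tx": -1.57,"ty": 4.05,"tz": 0,"roll": -1.8,"fingers": -1},{"tx": -1.7,"ty": 4.0,"tz": 0,"roll": -1.8,"fingers": -1},{"tx": -1.83,"ty": 3.95,"tz": 0,"roll": -1.8,"fingers": -1}])

```text
time: 20.25
position: [0.441, -0.1079, 0.1719]
ee_rot: [-0.001, 0.978, 0.209, -0.001]
ft_force: [0.2, 0.2, -0.3]
gripper_width: 0.0131
grasp_force: 40.2
```

>>> send_rows(plan=[{"tx": -1.95,"ty": 3.89,"tz": 0,"roll": -1.8,"fingers": -1},{"tx": -2.07,"ty": 3.82,"tz": 0,"roll": -1.8,"fingers": -1},{"tx": -2.19,"ty": 3.76,"tz": 0,"roll": -1.8,"fingers": -1},{"tx": -2.31,"ty": 3.69,"tz": 0,"roll": -1.8,"fingers": -1},{"tx": 0,"ty": 0,"tz": 0,"roll": 0,"fingers": -1}])

```text
time: 20.75
position: [0.4328, -0.2848, 0.1715]
ee_rot: [-0.0, 0.964, 0.267, -0.001]
ft_force: [0.4, -0.3, -1.1]
gripper_width: 0.013
grasp_force: 40.2
```

>>> send_rows(plan=[{"tx": 0,"ty": 0,"tz": 0,"roll": 0,"fingers": -1},{"tx": 0,"ty": 0,"tz": 0,"roll": 0,"fingers": -1},{"tx": 0,"ty": 0,"tz": 0,"roll": 0,"fingers": -1},{"tx": 0,"ty": 0,"tz": 0,"roll": 0,"fingers": -1},{"tx": 0,"ty": 0,"tz": 0,"roll": 0,"fingers": -1}])

```text
time: 21.25
position: [0.4344, -0.2797, 0.1734]
ee_rot: [0.0, 0.963, 0.27, 0.0]
ft_force: [0.4, -0.3, -1.0]
gripper_width: 0.0132
grasp_force: 40.2
```

```bash
python3 go.py 437.7 -280 107 -58.7
```

```text
t21.2 pos [ 434.4 -279.7  173.4] phi -58.7 F [ 0.4 -0.3 -1. ] w 13.2 q6 0.34 tilt -1.000
[0.13, 0.1, 3.32, 0.01]
[0.13, 0.1, 3.32, 0.01]
```

>>> send_rows(plan=[{"tx": 0.27,"ty": 0.2,"tz": 3,"roll": 0,"fingers": -1},{"tx": 0,"ty": 0,"tz": 2.5,"roll": 0,"fingers": -1},{"tx": 0,"ty": 0,"tz": 1,"roll": 0,"fingers": -1},{"tx": 0,"ty": 0,"tz": 0,"roll": 0,"fingers": -1},{"tx": 0,"ty": 0,"tz": 0,"roll": 0,"fingers": -1}])

```text
time: 21.75
position: [0.438, -0.2811, 0.1093]
ee_rot: [0.001, 0.963, 0.269, 0.0]
ft_force: [0.6, -0.1, -0.7]
gripper_width: 0.0132
grasp_force: 40.2
```

>>> send_rows(plan=[{"tx": 0,"ty": 0,"tz": 0.4,"roll": 0,"fingers": -1},{"tx": 0,"ty": 0,"tz": 0.4,"roll": 0,"fingers": -1},{"tx": 0,"ty": 0,"tz": 0.4,"roll": 0,"fingers": -1},{"tx": 0,"ty": 0,"tz": 0.4,"roll": 0,"fingers": -1},{"tx": 0,"ty": 0,"tz": 0.3,"roll": 0,"fingers": -1}])

```text
time: 22.25
position: [0.4376, -0.281, 0.0909]
ee_rot: [0.0, 0.963, 0.269, 0.0]
ft_force: [-6.8, 4.8, 19.1]
gripper_width: 0.0132
grasp_force: 42.9
```

```bash
python3 go.py 437.7 -280 90 -58.7; python3 -c "
from h import *
t=manip.read_camera('side');cv2.imwrite('pics/s7.png',cv2.resize(t[130:240,250:390],(700,550)))"
```

```text
t22.2 pos [ 437.6 -281.    90.9] phi -58.8 F [-6.8  4.8 19.1] w 13.2 q6 0.35 tilt -1.000
[0.06, -0.08, 0.09, -0.06]
```

View pics/s7.png

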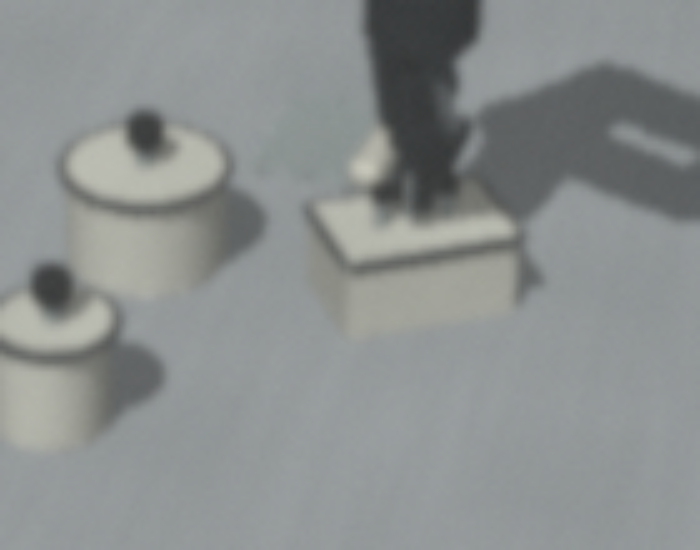

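The side crop shows the oblong lid seated, with its edges parallel to the pot. I'll release it, retreat and check from the top.

>>> send_rows(plan=[{"tx": 0,"ty": 0,"tz": 0,"roll": 0,"fingers": -0.4},{"tx": 0,"ty": 0,"tz": 0,"roll": 0,"fingers": -0.2},{"tx": 0,"ty": 0,"tz": 0,"roll": 0,"fingers": 0},{"tx": 0,"ty": 0,"tz": -3,"roll": 0,"fingers": 0},{"tx": 0,"ty": 0,"tz": -4,"roll": 0,"fingers": 0}])

```text
time: 22.8
position: [0.436, -0.2797, 0.1568]
ee_rot: [-0.003, 0.963, 0.269, -0.002]
ft_force: [0.8, -1.1, 1.1]
gripper_width: 0.0429
grasp_force: 0.0
```

```bash
python3 go.py 340 -120 260
```

```text
t22.8 pos [ 436.  -279.7  156.8] phi -58.8 F [ 0.8 -1.1  1.1] w 42.9 q6 0.35 tilt -1.000
[0.01, -3.74, -2.04, 0.0]
[0.01, -3.74, -2.04, 0.0]
[0.01, -3.74, -2.04, 0.0]
[0.01, -3.74, -2.04, 0.0]
[0.01, -3.74, -2.04, 0.0]
```

>>> send_rows(plan=[{"tx": 0,"ty": -2,"tz": -3,"roll": 0,"fingers": 0},{"tx": 0,"ty": -3.7,"tz": -2,"roll": 0,"fingers": 0},{"tx": 0,"ty": -3.7,"tz": -2,"roll": 0,"fingers": 0},{"tx": 0,"ty": -3.7,"tz": -2,"roll": 0,"fingers": 0},{"tx": 0,"ty": -3.7,"tz": -2,"roll": 0,"fingers": 0}])

```text
time: 23.3
position: [0.3494, -0.1361, 0.2698]
ee_rot: [-0.0, 0.963, 0.269, 0.0]
ft_force: [0.4, -0.5, 1.2]
gripper_width: 0.0428
grasp_force: 0.0
```

>>> send_rows(plan=[{"tx": 0,"ty": 0,"tz": 0,"roll": 0,"fingers": 0},{"tx": 0,"ty": 0,"tz": 0,"roll": 0,"fingers": 0},{"tx": 0,"ty": 0,"tz": 0,"roll": 0,"fingers": 0}])

```text
time: 23.6
position: [0.3504, -0.1376, 0.2683]
ee_rot: [-0.0, 0.963, 0.269, -0.001]
ft_force: [0.5, -0.6, 0.5]
gripper_width: 0.0425
grasp_force: 0.0
```

```bash
python3 - <<'E'
from h import *
t=manip.read_camera('top');s=manip.read_camera('side')
c=cv2.resize(t[130:290,60:490],(800,298),interpolation=cv2.INTER_CUBIC);d=cv2.resize(s[140:340,200:370],(360,300),interpolation=cv2.INTER_CUBIC)
o=np.zeros((598,800,3),np.uint8);o[:298]=c;o[298:,:360]=d
o[298:,400:]=cv2.resize(t,(400,300));cv2.imwrite('pics/end.png',o)
for k in P:
    x,y,r,q,z=P[k]; print(k,fit(t,(x,y),r+4,lambda g:g>104,z+.005,q))
E
```

```text
wide [ 626.3 -286.3  107.   107.3  145.5]
narrow [629.6 -80.5  73.2  73.4 123. ]
square [448.4 302.2  87.2  86.2   4.8]
oblong [ 437.7 -280.4  118.7   78.9   31.5]
```

View pics/end.png

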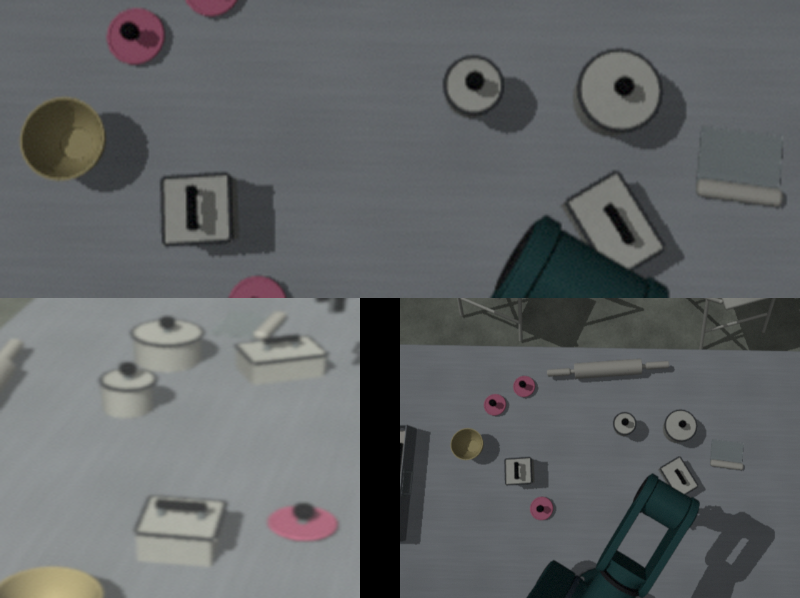

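The final pictures show all four lids level and within about 3 mm of their pots' measured centres, with the bowl and scraper untouched. I'll hand it in.

```bash
python3 -c "
from workcell import manip
print(manip.job_done())"
```

```text
the job is handed in; nothing more can be done
None
```

All four lids are on their own pots, and the last pictures show them level and home, with the pots standing in place and the bowl and scraper untouched; the job was handed in at about 24 s of the 112 s limit, and no verdict came back.

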